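# Shut one gas valve on a crowded manifold and lock it out

## Robot

A 6-joint arm with a two-finger parallel gripper is mounted at the origin on a cart in front of the work surface, level with it; the furniture and walls round the work are solid. World frame = base frame: x ahead of the robot, y to its left, z up, the work surface at z = 0. Lengths are in m, angles in degrees, forces in N, time in s.
With the tool pointing down it reaches from about 0.35 to 0.875 m from the base axis. Payload 4.2 kg.
Tool frame: the origin (TCP) lies midway between the tips of the shut fingers; the grasp point (between the pads) lies 19 mm behind it; y points along the fingers, z is the direction in which the jaws open and shut, and the axes are right-handed (so a half turn about y gives the same grasp; the last joint's range is limited). The gripper opens to 87 mm and grips with 3 to 60 N. Pads are 19 mm wide; open, the fingers measure 117 mm over their backs; the gripper's body (75 mm by 190 mm) begins 51 mm behind the grasp point.
Start: joints at [87.468, 22.042, 0.453, 0, -68.411, -14.817], TCP at [0.186, 0.597, 0.223] pointing down, gripper open.
Joint ranges: [-179.83, 179.83], [-69.29, 118.12], [-61.27, 80.66], [-181.25, 117.63], [-171.15, -9.14], [-177.46, 177.46]. Speed limits (degrees/s): [159.86, 159.86, 180, 180, 180, 180].

## Interface

Orientations are given as [roll, pitch, yaw] about the fixed x, y, z axes, in that order (R = Rz(yaw) Ry(pitch) Rx(roll)).
In Python, from workcell import env gives the robot as it stands. The module is installed in compiled form; this text tells all that it offers. Calls block until the motion is done:
- env.goto(position, orientation): joint-space move of the TCP to a pose.
- env.move_straight(position, rotation=None, rate=0.15, force_limit=None): straight line of the TCP; rotation=None keeps the orientation; rate is the mean speed in m/s. With force_limit (N) it stops when the force on the tool has changed by that much, and returns True; else False.
- env.set_joints(angles): joint-space move.
- env.gripper_to(opening, grasp_force=None): opening from 0.0 (shut) to 1.0 (fully open); grasp_force is the grip in N (None keeps the last); returns when the fingers have stopped.
- env.dwell(seconds).
- env.inverse_kinematics(position, orientation): joint angles nearest the present ones, or None.
- env.read_state(): the state.
- env.grab_frame(name): name is "scene" or "top" or "wrist"; returns a dict with "image" (384x512x3 uint8, blue, green, red), "fx", "fy", "cx", "cy" (pixels), "position" and "orientation" of the camera in the world. Camera axes: x right, y up, looking along -z (the intrinsics and any distortion apply to the point x, -y, -z); pixel columns grow to the right and rows downward; lengths in m; the calibration is good to about 2 mm. A picture is of the moment at which its call begins. There is no depth.
A pose or a line that the arm cannot do raises env.Unreachable and nothing moves.
- env.close_job(): hands the job in, once; it reports no verdict.
Trained networks look in a picture, given as the dict that the camera call returned (one of the last four; its "shot" number tells which), for a name from the list of things; names that differ only in an ending like _2 or _b are one class to them, and where a whole thing is asked for, a point or a joint stands for the part that bears it (a point fixed in the world has none). Each returns a list of dicts, best first, with "score" (0 to 1); they miss things now and then, are a little off and sometimes report something else, mostly with a low value. They report only what shows in the picture. A call takes as long as a camera call.
- env.search_frame(picture, thing): "xyz" ([x, y, z] in m, in world coordinates, good to about 4 mm: the middle of the surface that is visible of it).
- env.trace(picture, thing): "mask" (384x512 bool, what is visible of it).
The state is a dict: "clock": time; "joint_positions": joint angles; "qvel": joint speeds; "joint_torque": joint torques, N m; "position": TCP position; "tool_rot": TCP orientation; "force": force on the tool from outside, world axes, zero at the start; "wrist_torque": the same for the moment, N m; "opening": opening from 0.0 (shut) to 1.0 (fully open).
Only numpy, scipy, OpenCV 4.12 (cv2) and the standard library are available. Lean on these libraries where they do the work, as an engineer would, in place of code of your own. Each camera call takes 0.05 s, during which the arm holds its last target.

## Task

Shut the valve with the yellow knob on the gas manifold: turn its knob clockwise (seen from above) until you feel it seat, and nip it up finger-tight, about 0.3 Nm, never forcing it. Then let go and set the red lock-out cap, mouth down, over the shut yellow knob so that it sits fully down and level on the valve. Do not touch the other three valves beside it at any time.

Things in the scene. Friction and masses are not known exactly. Their poses are not given: they have to be found in the camera images.
- manifold: fixed aluminium gas manifold, 86x250x30 mm, with a hose barb at each end (302 mm over all), lying on the worktop; origin at the centre of its underside, y along the row of four valves, z up. The four valves stand in a row on its top, 60 mm apart from centre to centre; which colour stands where changes
- valve_yellow: the valve to shut, fixed: steel block 50x50x20 mm, brass neck 19 mm wide, 14 mm high, upright round fluted yellow knob 30 mm in diameter with a white pointer line on top. Origin at the centre of the block's underside, z up on the knob's axis; above it the block's top is at 20 mm, the knob at 34 to 60 mm. The knob does not rise as it turns. Gap to the next knobs: 30 mm
- yellow_pointer (a point): outer end of the white pointer line on top of the yellow knob, 13.5 mm from the knob's axis; its x axis points outward along the line. Taken anticlockwise from the valve's x axis (black index line on the block, on the far side) the line starts at 0.4 to 1.2 rad; shut, it stands anywhere from -0.2 to 0.2 rad, as the seat is worn. Friction about 0.05 Nm; it stays where left
- valve_yellow_stem (a joint): twist of the yellow valve's brass stem, rad, 0 until the knob seats, then growing as it is tightened, 30 Nm per rad: a few thousandths, finer than this reading is good for, so judge by the torque felt. Seated means at least 0.15 Nm (0.005 rad) on the stem, held for 0.2 s; more than 0.5 Nm ruins the seat
- valve_blue: another valve of the same kind and size as the yellow one, with a blue knob, on the same manifold; origin at the centre of its block's underside, z up. It must not be touched
- valve_green: another valve of the same kind and size as the yellow one, with a green knob, on the same manifold; origin at the centre of its block's underside, z up. It must not be touched
- valve_black: another valve of the same kind and size as the yellow one, with a black knob, on the same manifold; origin at the centre of its block's underside, z up. It must not be touched
- lock_cap: loose red lock-out cap, 50 to 100 g, standing mouth down: a cup 43 mm in outside diameter, 48 mm high (bore 35 mm wide, 44 mm deep, open below), with a round red grip 20 mm in diameter, 26 mm high on top. Origin at the centre of the mouth's rim, z up. Fully down over the yellow knob its rim rests flat on the valve's block, 20 mm above the valve's origin
- lock_cap_grip (a point): point on the axis of the cap's round grip, 63 mm above the rim (the grip runs from 48 to 74 mm above the rim)

How it is judged:
By the outcome, as a careful person would: the job done as asked, in the order asked, and still so for the second after the job is handed in, with the robot touching nothing.
It also fails if it takes over 61 s, if anything falls off the work surface, if the arm or the gripper's body presses on something with over 40 N, if the wrist force passes 120 N, or if a joint passes its speed limit or range.

## Working session

There is one attempt and no reset: what is moved stays moved. The work goes in short steps, each a Python script; the robot and the scene stay as the last script left them, time stands still between calls to the robot, and variables do not carry over. Pictures are saved under pics/ and viewed, and the job is handed in when it is done.

```bash
mkdir -p pics; ls; python3 - <<'E'
from workcell import env
import cv2
s=env.read_state();print(s)
for n in("scene","top","wrist"):
    f=env.grab_frame(n);cv2.imwrite(f"pics/a_{n}.png",f["image"]);print(n,{k:v for k,v in f.items() if k!="image"})
    for t in("valve_yellow","yellow_pointer","lock_cap","lock_cap_grip","valve_blue","valve_green","valve_black","manifold"):
        r=env.search_frame(f,t);print(t,[(d["score"],d["xyz"]) for d in r[:2]])
print(env.read_state()["clock"])
E
```

```text
pics
{'clock': 0.0, 'joint_positions': array([ 8.74674884e+01,  2.20930431e+01,  3.79066806e-01, -2.99088599e-02,
       -6.84107547e+01, -1.48172906e+01]), 'qvel': array([-0.06388843, -0.04825884,  0.03433689, -0.0295096 , -0.05002174,
        0.04963361]), 'joint_torque': array([ 3.95980669e-04, -3.90673113e+01,  1.87403941e+01,  4.21971023e+00,
        1.10033032e-02, -1.87887249e-04]), 'position': array([0.18616779, 0.59599363, 0.22142831]), 'tool_rot': array([-8.98723081e+01,  5.03646378e-03,  1.62639168e+02]), 'force': array([-0.07518908, -0.24481646,  0.41756626]), 'wrist_torque': array([ 0.05466967, -0.0379317 ,  0.01301534]), 'opening': 1.0002966800747086}
scene {'fx': 406.9826948199995, 'fy': 406.9826948199995, 'cx': 251.36813391499575, 'cy': 186.84452436567094, 'position': array([ 0.19027599, -0.57461842,  0.63610795]), 'orientation': array([ 49.35158542,  -1.03329904, -37.40509064]), 'shot': 1}
valve_yellow [(0.79, [0.5809, 0.0156, 0.051])]
yellow_pointer [(0.58, [0.5852, 0.0158, 0.0888]), (0.52, [0.5616, -0.0026, 0.0236])]
lock_cap [(0.55, [0.4749, -0.2759, 0.0436])]
loc
[... 527 characters left out ...]
llow_pointer []
lock_cap [(0.8, [0.4788, -0.2626, 0.0479])]
lock_cap_grip [(0.73, [0.4816, -0.2631, 0.047])]
valve_blue [(0.69, [0.5679, 0.1416, 0.0523])]
valve_green [(0.74, [0.5751, 0.0786, 0.0496])]
valve_black [(0.79, [0.5974, -0.0364, 0.0542])]
manifold [(0.57, [0.5693, 0.0528, 0.0318]), (0.31, [0.5901, 0.0271, 0.0863])]
wrist {'fx': 311.593635368333, 'fy': 311.593635368333, 'cx': 254.40133726607894, 'cy': 189.0684243840557, 'position': array([0.26535313, 0.57221359, 0.38406883]), 'orientation': array([-1.74850394e+01,  3.99434677e-02, -1.07372518e+02]), 'shot': 3}
valve_yellow []
yellow_pointer []
lock_cap []
lock_cap_grip []
valve_blue []
valve_green []
valve_black []
manifold []
1.35
```

View images.

View pics/a_scene.png

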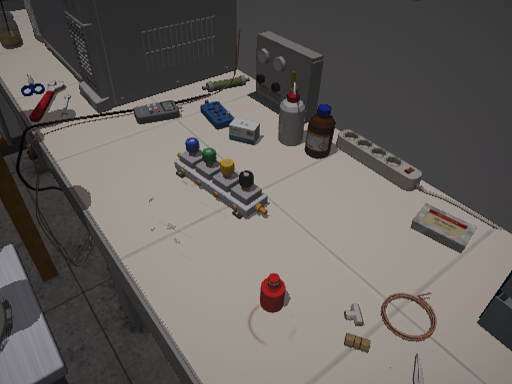

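View pics/a_top.png

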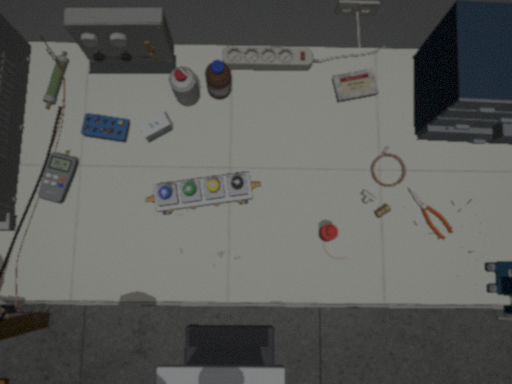

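View pics/a_wrist.png

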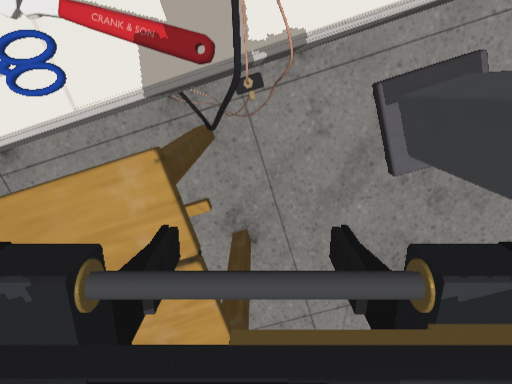

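```bash
cat > h.py <<'E'
from workcell import env
import cv2,numpy as np
from scipy.spatial.transform import Rotation as Ro
def proj(f,P):
    R=Ro.from_euler('xyz',f['orientation'],degrees=True).as_matrix()
    c=(np.atleast_2d(P)-f['position'])@R
    return np.c_[f['cx']+f['fx']*c[:,0]/-c[:,2], f['cy']+f['fy']*-c[:,1]/-c[:,2]]
def ray(f,uv,z):
    R=Ro.from_euler('xyz',f['orientation'],degrees=True).as_matrix()
    d=R@np.array([(uv[0]-f['cx'])/f['fx'],-(uv[1]-f['cy'])/f['fy'],-1.])
    return f['position']+d*(z-f['position'][2])/d[2]
def ori(yaw): return [-90,0,yaw]
E
python3 - <<'E'
from h import *
for p in ([0.582,0.018,0.24],[0.582,0.018,0.096],[0.478,-0.268,0.2]):
  for y in (-80.5,-40.5,-120.5,99.5,139.5,59.5,10,-170):
    q=env.inverse_kinematics(p,ori(y)); print(p,y,None if q is None else np.round(q,1))
E
```

```text
[0.582, 0.018, 0.24] -80.5 [ 17.7  17.2  -4.2   0.  -68.6 171.8]
[0.582, 0.018, 0.24] -40.5 [  17.7   17.2   -4.2   -0.   -68.6 -148.2]
[0.582, 0.018, 0.24] -120.5 [ 17.7  17.2  -4.2   0.  -68.6 131.8]
[0.582, 0.018, 0.24] 99.5 [ 17.7  17.2  -4.2   0.  -68.6  -8.2]
[0.582, 0.018, 0.24] 139.5 [ 17.7  17.2  -4.2   0.  -68.6  31.8]
[0.582, 0.018, 0.24] 59.5 [ 17.7  17.2  -4.2  -0.  -68.6 -48.2]
[0.582, 0.018, 0.24] 10 [ 17.7  17.2  -4.2  -0.  -68.6 -97.7]
[0.582, 0.018, 0.24] -170 [ 17.7  17.2  -4.2   0.  -68.6  82.3]
[0.582, 0.018, 0.096] -80.5 [ 17.7  24.8 -15.2   0.  -50.  171.8]
[0.582, 0.018, 0.096] -40.5 [  17.7   24.8  -15.2   -0.   -50.  -148.2]
[0.582, 0.018, 0.096] -120.5 [ 17.7  24.8 -15.2   0.  -50.  131.8]
[0.582, 0.018, 0.096] 99.5 [ 17.7  24.8 -15.2   0.  -50.   -8.2]
[0.582, 0.018, 0.096] 139.5 [ 17.7  24.8 -15.2   0.  -50.   31.8]
[0.582, 0.018, 0.096] 59.5 [ 17.7  24.8 -15.2  -0.  -50.  -48.2]
[0.582, 0.018, 0.096] 10 [ 17.7  24.8 -15.2  -0.  -50.  -97.7]
[0.582, 0.018, 0.096] -170 [ 17.7  24.8 -15.2   0.  -50.   82.3]
[0.478, -0.268, 0.2] -80.5 [ -12.3   15.6  -12.4    0.   -62.  -158.2]
[0.478, -0.268, 0.2] -40.5 [ -12.3   15.6  -12.4   -0.   -62.  -118.2]
[0.478, -0.268, 0.2] -120.5 [-12.3  15.6 -12.4   0.  -62.  161.8]
[0.478, -0.268, 0.2] 99.5 [-12.3  15.6 -12.4   0.  -62.   21.8]
[0.478, -0.268, 0.2] 139.5 [-12.3  15.6 -12.4   0.  -62.   61.8]
[0.478, -0.268, 0.2] 59.5 [-12.3  15.6 -12.4   0.  -62.  -18.2]
[0.478, -0.268, 0.2] 10 [-12.3  15.6 -12.4  -0.  -62.  -67.7]
[0.478, -0.268, 0.2] -170 [-12.3  15.6 -12.4   0.  -62.  112.3]
```

```bash
python3 - <<'E'
from h import *
import pickle
fs=[]
for i,p in enumerate(([0.582,0.03,0.25],[0.575,-0.03,0.25])):
    env.goto(p,ori(99.5)); env.dwell(0.2); f=env.grab_frame("wrist"); fs.append(f)
    cv2.imwrite(f"pics/b{i}.png",f["image"])
    for t in("valve_yellow","yellow_pointer","valve_green","valve_black"):
        r=env.search_frame(f,t);print(t,[(d["score"],d["xyz"]) for d in r[:2]])
        m=env.trace(f,t); f["m_"+t]=m[0]["mask"] if m else None
pickle.dump(fs,open("b.pkl","wb"));s=env.read_state();print(s["clock"],s["position"],s["force"],s["wrist_torque"])
E
```

```text
valve_yellow [(0.74, [0.5882, 0.0217, 0.0528])]
yellow_pointer [(0.69, [0.5943, 0.0203, 0.091])]
valve_green [(0.86, [0.5824, 0.0768, 0.0496]), (0.47, [0.5947, 0.0228, 0.0894])]
valve_black [(0.73, [0.6006, -0.0385, 0.0482])]
valve_yellow [(0.76, [0.5899, 0.016, 0.0504])]
yellow_pointer [(0.72, [0.5939, 0.0201, 0.094])]
valve_green [(0.35, [0.6011, -0.0115, 0.0328])]
valve_black []
5.4583 [ 0.57503623 -0.02981644  0.24997508] [ 0.00401659 -0.31993717 -0.05894526] [ 0.11489775 -0.01930762  0.0002767 ]
```

```bash
python3 -c "
import cv2,numpy as np
a=cv2.imread('pics/b0.png');b=cv2.imread('pics/b1.png');cv2.imwrite('pics/bb.png',cv2.resize(np.vstack([a,b]),None,fx=.78,fy=.78))"
```

```text
(no output)
```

View pics/bb.png

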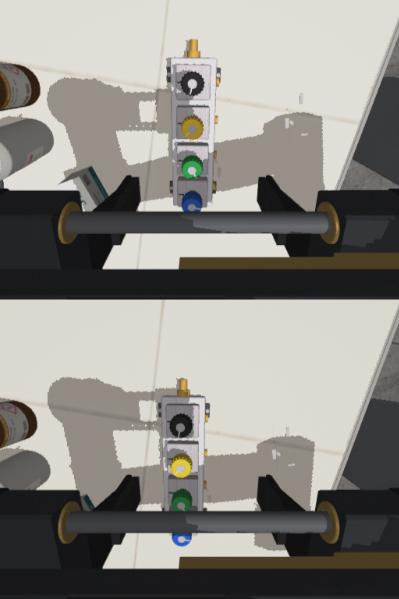

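```bash
cat >> h.py <<'E'
from scipy.optimize import least_squares
def cyl(r,z0,z1):
    a=np.linspace(0,2*np.pi,60,endpoint=False);c=np.c_[r*np.cos(a),r*np.sin(a)]
    return np.vstack([np.c_[c,0*a+z0],np.c_[c,0*a+z1]])
def hc(pts):
    h=cv2.convexHull(np.asarray(pts,np.float32).reshape(-1,1,2)); m=cv2.moments(h)
    return np.array([m['m10'],m['m01']])/m['m00'],h,m['m00']
def big(mask):
    n,l,st,_=cv2.connectedComponentsWithStats(mask.astype(np.uint8))
    k=1+np.argmax(st[1:,4]); return l==k
def maskhull(m):
    ys,xs=np.nonzero(m); p=np.c_[xs,ys].astype(float)
    p=np.vstack([p+[dx,dy] for dx in(-.5,.5) for dy in(-.5,.5)]); return hc(p)
def fit(views,model,x0):
    # views: list of (frame, centroid)
    fun=lambda x:np.concatenate([hc(proj(f,model+x))[0]-c for f,c in views])
    r=least_squares(fun,x0); return r.x,r.fun
E
python3 - <<'E'
from h import *
import pickle
fs=pickle.load(open("b.pkl","rb"))
top=cv2.imread("pics/a_top.png");sc=cv2.imread("pics/a_scene.png")
T={'image':top,'fx':448.27474439451805,'fy':448.27474439451805,'cx':251.87941957079528,'cy':198.5496782145252,'position':np.array([0.38023652,-0.05599189,1.16768027]),'orientation':np.array([9.4494576,-0.96777252,-89.41415939])}
S={'image':sc,'fx':406.98269,'fy':406.98269,'cx':251.368134,'cy':186.844524,'position':np.array([0.19027599,-0.57461842,0.63610795]),'orientation':np.array([49.35158542,-1.03329904,-37.40509064])}
rng={'yellow':((20,120,60),(34,255,255)),'green':((45,110,40),(85,255,255)),'blue':((105,130,50),(125,255,255)),'black':None}
M=cyl(.015,-.013,.013)
for col,g in (('yellow',(.588,.02,.077)),('green',(.58,.078,.077)),('blue',(.57,.14,.077))):
  V=[]
  for n,f in (('w0',fs[0]),('w1',fs[1]),('top',T),('scene',S)):
    if n=='w0' and col=='blue' or n=='w1' and col!='yellow': continue
    hsv=cv2.cvtColor(f['image'],cv2.COLOR_BGR2HSV); m=cv2.inRange(hsv,*map(np.array,rng[col]))
    c0,h,a=hc(proj(f,M+np.array(g))); roi=np.zeros(m.shape,np.uint8); cv2.circle(roi,tuple(int(v) for v in c0),int(1.5*np.sqrt(a/np.pi))+3,1,-1)
    m=big((m>0)&(roi>0)); c,h,am=maskhull(m); print(col,n,c.round(1),'area',am,a); V.append((f,c))
    if n[0]=='w' and col=='yellow':
        x,y=int(c[0]),int(c[1]); cv2.imwrite(f"pics/crop_{n}.png",cv2.resize(f['image'][y-35:y+35,x-35:x+35],None,fx=8,fy=8,interpolation=cv2.INTER_NEAREST))
  x,r=fit(V,M,np.array(g)); print(col,x.round(4),r.round(1))
  for v in ([V[:2],V[2:]] if len(V)>3 else []): print('  sub',*[a.round(4) for a in fit(v,M,np.array(g))])
E
```

```text
yellow w0 [246.  163.2] area 723.5 722.7101100120926
yellow w1 [231.9 212.8] area 718.5 719.0556499520317
yellow top [213.  185.4] area 109.5 138.99544207833242
yellow scene [226.5 166.5] area 204.0 212.59809421526734
yellow [0.5922 0.0249 0.0774] [ 0.   0.1 -0.  -0.3 -0.4  0.5  0.3 -0.3]
  sub [0.5922 0.0243 0.0795] [ 0.0664  0.0145 -0.0709 -0.0118]
  sub [0.5921 0.024  0.0775] [-0.0513  0.474   0.4883 -0.1155]
green w0 [245.9 214.4] area 679.0 716.5820032551419
green top [189.3 188.5] area 75.5 142.05377831775695
green scene [208.2 154.9] area 165.0 199.38628934894223
green [0.5829 0.0835 0.079 ] [ 0.1 -0.2 -0.7  0.6  0.8 -0.3]
blue top [164.1 191.9] area 102.0 146.80473897093907
blue scene [191.3 144.4] area 151.0 187.0731683674967
blue [0.5739 0.1445 0.0769] [-0.3  0.7  0.6 -0. ]
```

View pics/crop_w0.png

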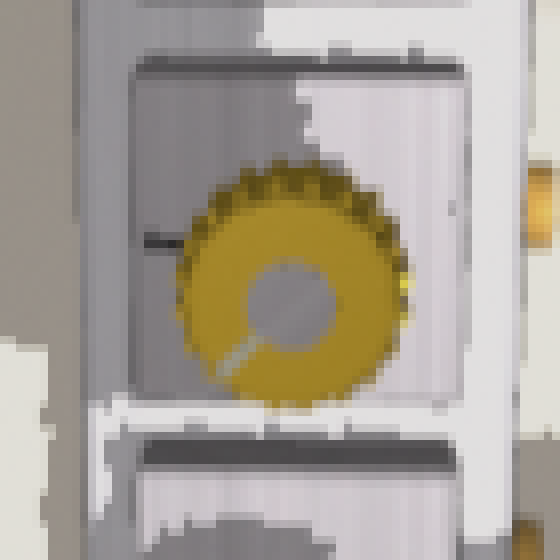

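View pics/crop_w1.png

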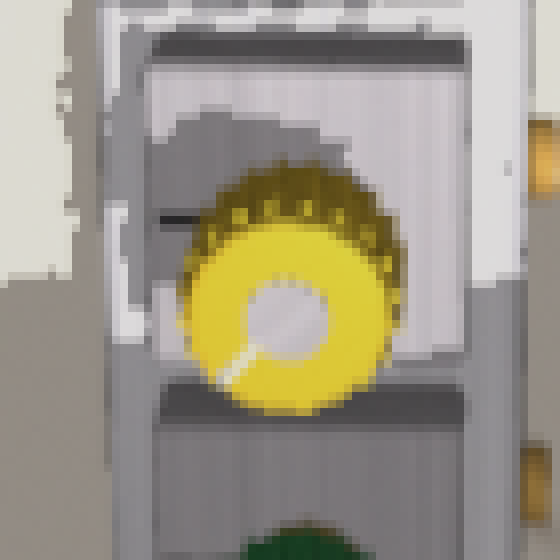

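```bash
python3 - <<'E'
from h import *
def st(l):
    s=env.read_state();print(l,round(s["clock"],2),s["position"].round(4),s["tool_rot"].round(2),'F',s["force"].round(2),'T',s["wrist_torque"].round(3),'op',round(s["opening"],3),'q6',s["joint_positions"][5].round(2));return s
X=[.5922,.0245]
env.goto(X+[.15],ori(124)); env.gripper_to(0.57,12); st('above')
print(env.move_straight(X+[.061],rate=.08,force_limit=6)); env.dwell(.3); st('down')
f=env.grab_frame("wrist");cv2.imwrite("pics/c.png",f["image"])
env.gripper_to(0.0,12); env.dwell(.3); st('grip')
E
```

```text
above 6.89 [0.5922 0.0245 0.1499] [-89.99  -0.   124.  ] F [ 0.   -0.04  0.02] T [0.021 0.007 0.063] op 0.572 q6 15.99
False
down 8.45 [0.5924 0.0246 0.0613] [-9.004e+01  1.000e-02  1.240e+02] F [ 0.27 -0.26  0.14] T [ 0.092  0.013 -0.027] op 0.568 q6 15.99
grip 9.3 [0.5923 0.0246 0.061 ] [-90.01   0.   124.  ] F [ 0.82 -0.43 -0.18] T [ 0.081 -0.065  0.003] op 0.338 q6 15.99
```

View pics/c.png

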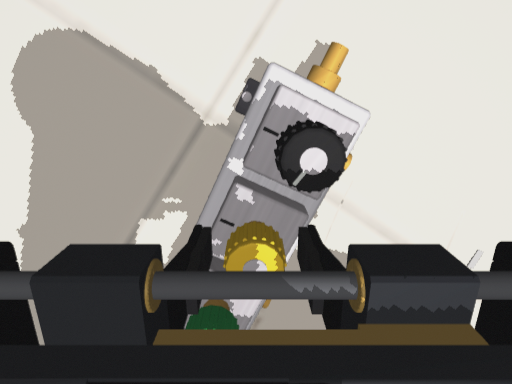

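```bash
cat >> h.py <<'E'
def avg(n=4,dt=.02):
    a=[]
    for _ in range(n): a.append(env.read_state()); env.dwell(dt)
    return a[-1],np.mean([s["force"] for s in a],0),np.mean([s["wrist_torque"] for s in a],0)
E
python3 - <<'E'
from h import *
s,F,T=avg();print(s["clock"],F.round(2),T.round(3))
q=s["joint_positions"].copy(); 
P=[.5922,.0245,.061]
for y in (119,114,109,104,102,101,100,99):
    env.move_straight(P,rotation=ori(y)); s,F,T=avg(); print(y,round(s["clock"],2),s["tool_rot"][2].round(2),F.round(2),T.round(3),s["joint_torque"][5].round(3),round(s["opening"],3))
    if abs(T[2])>.25: break
f=env.grab_frame("wrist");cv2.imwrite("pics/d.png",f["image"])
E
```

```text
9.35 [ 0.63  0.37 -0.43] [ 0.153 -0.09  -0.009]
119 9.67 119.1 [ 0.5   0.19 -0.65] [ 0.189 -0.128 -0.042] 0.036 0.341
114 9.98 114.15 [ 0.54  0.   -0.15] [ 0.158 -0.133 -0.011] 0.037 0.344
109 10.3 109.16 [ 0.45  0.33 -0.18] [ 0.196 -0.161 -0.033] 0.036 0.341
104 10.62 104.16 [ 0.21  0.23 -0.17] [ 0.211 -0.104 -0.038] 0.036 0.339
102 10.93 102.09 [ 0.52  0.36 -0.24] [ 0.212 -0.1    0.011] 0.006 0.339
101 11.25 101.03 [0.47 0.48 0.  ] [ 0.232 -0.085 -0.024] -0.017 0.34
100 11.57 100.01 [0.2  0.39 0.36] [ 0.217 -0.057  0.017] -0.013 0.339
99 11.88 99.01 [0.02 0.21 0.16] [ 0.233 -0.076  0.013] -0.012 0.34
```

View pics/d.png

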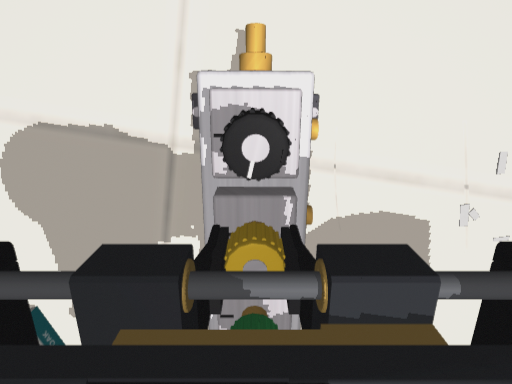

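```bash
python3 - <<'E'
from h import *
P=[.5922,.0245,.061]
y=99
while y>60:
    y-=1
    env.move_straight(P,rotation=ori(y)); s,F,T=avg(3); print(y,round(s["clock"],2),s["tool_rot"][2].round(2),F.round(2),T.round(3),s["joint_torque"][5].round(3),round(s["opening"],3))
    if abs(T[2])>.12 or abs(s["joint_torque"][5])>.1: break
E
```

```text
98 12.23 98.01 [ 0.21  0.83 -0.37] [ 0.21  -0.05   0.007] -0.014 0.341
97 12.53 97.01 [-0.06  1.09  0.52] [ 0.244 -0.009  0.013] -0.014 0.339
96 12.83 96.01 [0.25 0.7  0.07] [0.238 0.007 0.029] -0.014 0.34
95 13.13 95.01 [-0.23  0.66  0.19] [ 0.236  0.011 -0.006] -0.015 0.336
94 13.43 94.01 [-0.6   0.66  0.23] [0.315 0.039 0.011] -0.015 0.341
93 13.73 93.01 [-0.4   1.02  0.57] [ 0.279  0.05  -0.009] -0.015 0.339
92 14.03 92.01 [-0.04  0.87 -0.08] [0.264 0.062 0.022] -0.015 0.341
91 14.33 91.0 [-0.71  0.81  0.7 ] [0.242 0.106 0.007] -0.015 0.341
90 14.63 90.0 [-0.7   0.64  1.1 ] [0.279 0.1   0.036] -0.015 0.343
89 14.93 89.0 [-0.59  0.78  0.18] [ 0.278  0.149 -0.006] -0.015 0.337
88 15.23 88.01 [-0.98  0.62  0.06] [0.28  0.16  0.046] -0.015 0.341
87 15.53 87.0 [-0.29  0.38  0.29] [0.267 0.185 0.02 ] -0.015 0.343
86 15.83 86.01 [-0.81  0.71  0.3 ] [0.249 0.206 0.018] -0.015 0.343
85 16.13 85.0 [-1.05  0.83  0.14] [ 0.293  0.261 -0.004] -0.015 0.34
84 16.43 84.0 [-1.04  0.7   0.29] [0.323 0.283 0.017] -0.015 0.341
83 16.73 83.0 [-1.59  0.75  0.3 ] [0.279 0.296 0.   ] -0.015 0.342
82 17.03 82.03 [-1.43  0.75 -0.02] [0.292 0.312 0.182] -0.183 0.342
```

```bash
python3 - <<'E'
from h import *
P=[.5922,.0245,.061]
def rd(l):
    s,F,T=avg(6);print(l,round(s["clock"],2),s["tool_rot"][2].round(2),F.round(2),T.round(3),s["joint_torque"][5].round(3),round(s["opening"],3));return T[2]
rd('pre'); env.gripper_to(0,30); env.dwell(.2); t=rd('grip'); y=82
while t<.285 and y>79.5:
    y-=.25; env.move_straight(P,rotation=ori(y)); t=rd(y)
env.dwell(.4); rd('held')
E
```

```text
pre 17.13 82.02 [-1.22  0.66  0.92] [0.341 0.321 0.185] -0.183 0.338
grip 17.65 82.0 [-1.68  0.63  0.72] [0.338 0.404 0.212] -0.206 0.341
81.75 18.0 81.76 [-1.86  0.34  0.86] [0.36  0.452 0.26 ] -0.261 0.334
81.5 18.35 81.5 [-1.49  0.52  0.57] [0.336 0.477 0.3  ] -0.312 0.336
held 18.85 81.5 [-2.38  0.55  0.51] [0.344 0.527 0.312] -0.314 0.339
```

```bash
python3 - <<'E'
from h import *
import pickle
env.gripper_to(0.57,30); print(env.move_straight([.5922,.0245,.17],rate=.12))
env.goto([0.582,0.03,0.25],ori(99.5)); env.dwell(.15); f=env.grab_frame("wrist");cv2.imwrite("pics/e.png",f["image"])
cv2.imwrite("pics/e_crop.png",cv2.resize(f['image'][128:198,211:281],None,fx=8,fy=8,interpolation=cv2.INTER_NEAREST))
fs=[]
for i,(p,y) in enumerate((([0.478,-0.24,0.22],99.5),([0.478,-0.30,0.22],99.5))):
    env.goto(p,ori(y)); env.dwell(.15); f=env.grab_frame("wrist"); fs.append(f); cv2.imwrite(f"pics/f{i}.png",f["image"])
    m=env.trace(f,"lock_cap"); f["m"]=m[0]["mask"] if m else None
    r=env.search_frame(f,"lock_cap");print([(d["score"],d["xyz"]) for d in r[:2]])
    if i==0: env.gripper_to(1.0)
pickle.dump(fs,open("f.pkl","wb")); print(env.read_state()["clock"])
M=np.vstack([cyl(.0215,0,.048),cyl(.01,.048,.074)])
V=[]
for f in fs:
    hsv=cv2.cvtColor(f['image'],cv2.COLOR_BGR2HSV); m=((hsv[...,0]<8)|(hsv[...,0]>172))&(hsv[...,1]>130)&(hsv[...,2]>40)
    g=np.array([.48,-.265,0]); c0,h,a=hc(proj(f,M+g)); roi=np.zeros(m.shape,np.uint8); cv2.circle(roi,tuple(int(v) for v in c0),int(1.6*np.sqrt(a/np.pi)),1,-1)
    m=big(m&(roi>0)); c,h,am=maskhull(m); print(c,am,a); V.append((f,c))
    if f["m"] is not None: print('net',maskhull(big(f["m"]))[0::2])
x,r=fit(V,M,g);print(x.round(4),r.round(2))
for v in V: 
    fun=lambda p:hc(proj(v[0],M+np.array([p[0],p[1],0])))[0]-v[1]
    print('z0',least_squares(fun,[.48,-.265]).x.round(4))
E
```

```text
False
[(0.62, [0.4869, -0.271, 0.0499])]
[(0.77, [0.4853, -0.2735, 0.0473])]
24.1917
[253.29850273 141.12073341] 1313.5 1372.7664003434475
net (array([253.05308456, 141.22772961]), 1326.5)
[243.9966237  190.62854512] 1357.5 1403.9219938236056
net (array([244.02372583, 190.86602226]), 1422.5)
[ 4.850e-01 -2.674e-01  2.000e-04] [-0.01 -0.    0.01  0.  ]
z0 [ 0.485  -0.2674]
z0 [ 0.485  -0.2674]
```

```bash
python3 -c "
import cv2,numpy as np
a=cv2.imread('pics/f0.png');b=cv2.imread('pics/f1.png');cv2.imwrite('pics/ff.png',cv2.resize(np.vstack([a,b]),None,fx=.78,fy=.78))"
```

```text
(no output)
```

View pics/ff.png

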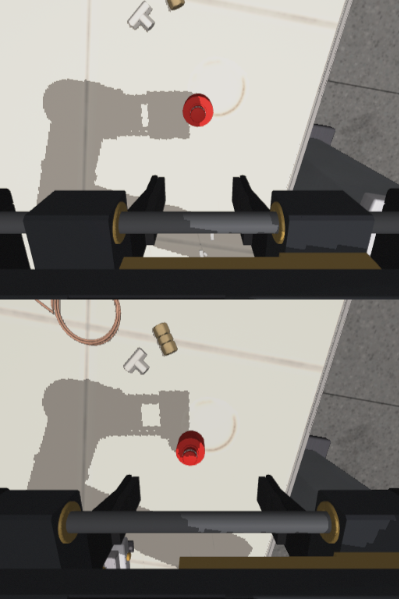

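View pics/e_crop.png

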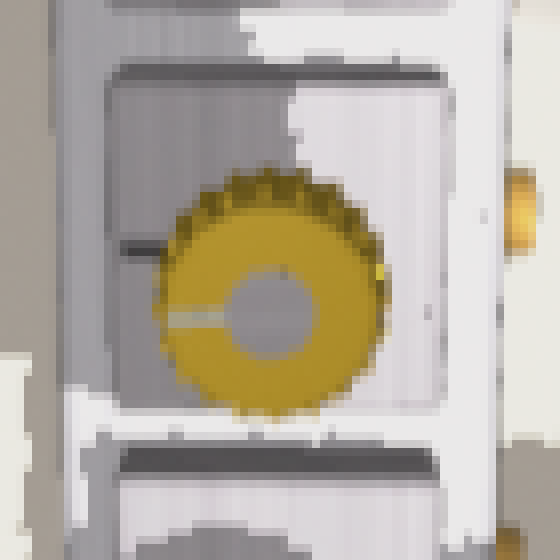

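```bash
python3 - <<'E'
from h import *
import pickle
def rd(l):
    s,F,T=avg(4);print(l,round(s["clock"],2),s["position"].round(4),F.round(2),T.round(3),round(s["opening"],3));return F
C=[.485,-.2674]
env.goto(C+[.13],ori(99)); env.gripper_to(.6,15); rd('above')
print(env.move_straight(C+[.051],rate=.08,force_limit=4)); rd('down')
env.gripper_to(0,15); rd('grip')
env.move_straight(C+[.23],rate=.15); env.dwell(.2); rd('lift')
fs=[env.grab_frame(n) for n in("wrist","scene","top")]
for f,n in zip(fs,"wst"): cv2.imwrite(f"pics/g_{n}.png",f["image"])
pickle.dump(fs,open("g.pkl","wb"))
E
```

```text
above 25.58 [ 0.485  -0.2674  0.1299] [0.24 0.01 0.09] [ 0.057 -0.018 -0.031] 0.598
False
down 26.78 [ 0.4855 -0.2675  0.0517] [0.51 0.19 0.14] [ 0.092 -0.016 -0.006] 0.598
grip 27.52 [ 0.4849 -0.2674  0.051 ] [-0.15  0.34  0.8 ] [ 0.087  0.011 -0.006] 0.223
lift 29.12 [ 0.4848 -0.2674  0.2294] [-0.19  0.18 -0.88] [ 0.082 -0.046 -0.008] 0.226
```

View pics/g_w.png

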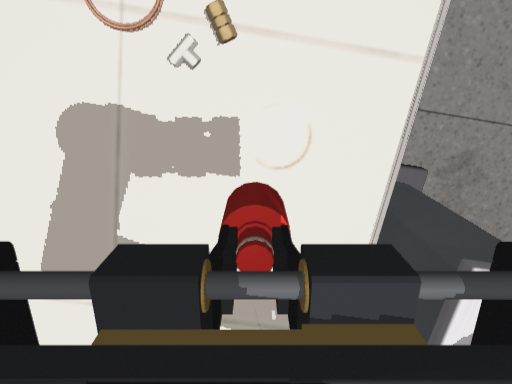

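View pics/g_s.png

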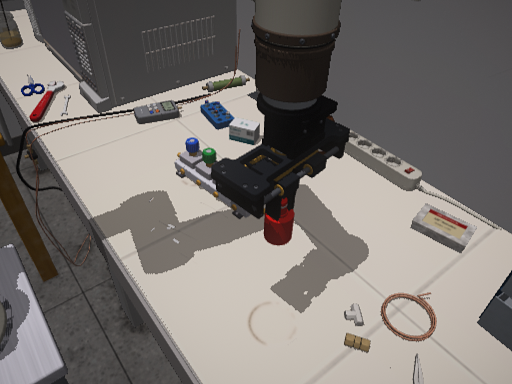

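```bash
python3 - <<'E'
from h import *
import pickle
fs=pickle.load(open("g.pkl","rb"))
M=np.vstack([cyl(.0215,0,.048)])
for f,n in zip(fs[:2],"ws"):
    hsv=cv2.cvtColor(f['image'],cv2.COLOR_BGR2HSV); m=((hsv[...,0]<8)|(hsv[...,0]>172))&(hsv[...,1]>130)&(hsv[...,2]>40)
    P=proj(f,M+np.array([.4848,-.2674,.1784])); h=hc(P)[1].reshape(-1,2)
    c0=h.mean(0).astype(int); roi=np.zeros(m.shape,bool); roi[c0[1]-70:c0[1]+40,c0[0]-50:c0[0]+50]=1; m=big(m&roi)
    ys,xs=np.nonzero(m); print(n,'obs',xs.min()-.5,xs.max()+.5,ys.min()-.5,ys.max()+.5,'pred',h.min(0),h.max(0))
    im=f['image'].copy(); cv2.polylines(im,[h.round().astype(np.int32)],True,(0,255,0),1); cv2.imwrite(f"pics/h_{n}.png",cv2.resize(im[c0[1]-60:c0[1]+60,c0[0]-60:c0[0]+60],None,fx=4,fy=4))
E
```

```text
w obs 220.5 289.5 182.5 245.5 pred [217.5033  180.91476] [291.25644 271.22684]
s obs 263.5 293.5 206.5 244.5 pred [262.9334  201.60425] [293.90012 245.10335]
```

View pics/h_w.png

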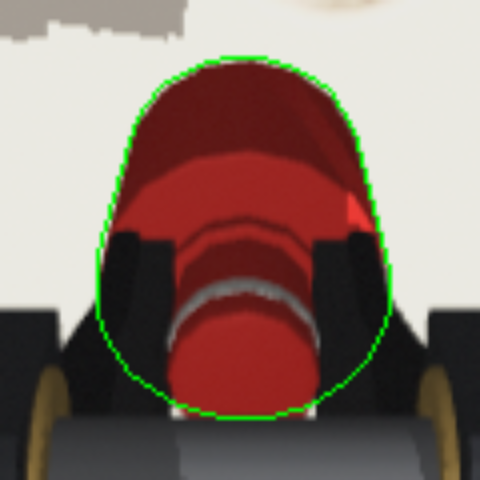

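View pics/h_s.png

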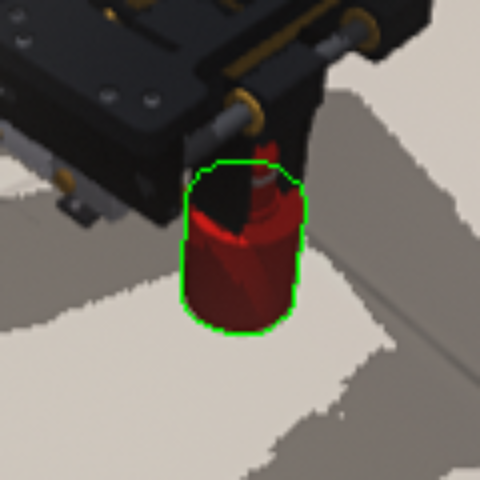

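```bash
python3 - <<'E'
from h import *
def rd(l):
    s,F,T=avg(4);print(l,round(s["clock"],2),s["position"].round(4),F.round(2),T.round(3),round(s["opening"],3));return s
X=[.5922,.0245]
env.move_straight(X+[.23],rate=.15); env.dwell(.2)
print(env.move_straight(X+[.148],rate=.1)); env.dwell(.2); rd('pre')
f=env.grab_frame("wrist");cv2.imwrite("pics/i.png",f["image"])
print(env.move_straight(X+[.112],rate=.04,force_limit=4)); rd('mid')
E
```

```text
False
pre 32.93 [0.5924 0.0245 0.1486] [ 0.29 -0.51 -0.47] [ 0.072 -0.05  -0.014] 0.224
False
mid 34.1 [0.5925 0.0245 0.1124] [ 0.12  0.04 -0.67] [ 0.057 -0.011  0.004] 0.223
```

View pics/i.png

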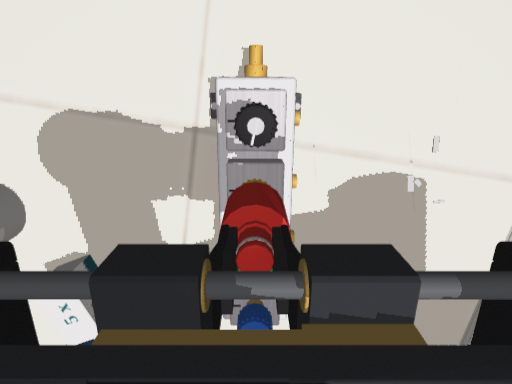

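Over the knob without contact. I'll lower it until it touches, then let go.

```bash
python3 - <<'E'
from h import *
import pickle
def rd(l):
    s,F,T=avg(4);print(l,round(s["clock"],2),s["position"].round(4),F.round(2),T.round(3),round(s["opening"],3));return s
X=[.5922,.0245]
print(env.move_straight(X+[.099],rate=.02,force_limit=3)); s=rd('touch')
env.gripper_to(.5); rd('open')
env.move_straight(X+[.2],rate=.1); 
env.goto([0.582,0.03,0.27],ori(99)); env.dwell(.15)
w1=env.grab_frame("wrist"); env.goto([0.575,-0.04,0.27],ori(99)); env.dwell(.15); w2=env.grab_frame("wrist")
env.goto([.45,-.25,.3],ori(99)); fs=[w1,w2,env.grab_frame("scene"),env.grab_frame("top")]
rd('away')
M=np.vstack([cyl(.0215,0,.048),cyl(.01,.048,.074)]); g=np.array([.5922,.0245,.05]); V=[]
for f,n in zip(fs,("w1","w2","s","t")):
    hsv=cv2.cvtColor(f['image'],cv2.COLOR_BGR2HSV); m=((hsv[...,0]<8)|(hsv[...,0]>172))&(hsv[...,1]>130)&(hsv[...,2]>40)
    c0,h,a=hc(proj(f,M+g)); roi=np.zeros(m.shape,np.uint8); cv2.circle(roi,tuple(int(v) for v in c0),int(1.6*np.sqrt(a/np.pi)),1,-1)
    im=f['image'].copy(); cv2.polylines(im,[h.reshape(-1,2).round().astype(np.int32)],True,(0,255,0),1); x,y=c0.astype(int)
    cv2.imwrite(f"pics/j_{n}.png",cv2.resize(im[max(y-50,0):y+50,max(x-50,0):x+50],(400,400),interpolation=cv2.INTER_NEAREST))
    m=big(m&(roi>0)); c,_,am=maskhull(m); print(n,c,c0,am,a); V.append((f,c))
for v in (V[:2],V[2:],V): print(*[q.round(4) for q in fit(v,M,g)])
t=lambda n:cv2.imread(f"pics/j_{n}.png")
k=np.vstack([np.hstack([t("w1"),t("w2")]),np.hstack([t("s"),t("t")])]); cv2.imwrite("pics/j.png",cv2.resize(k,(600,600)))
E
```

```text
True
touch 34.72 [0.592  0.0245 0.101 ] [-0.54  0.17  4.06] [ 0.201  0.148 -0.01 ] 0.224
open 35.52 [0.5913 0.0243 0.1002] [ 0.26  0.21 -0.19] [ 0.073 -0.067  0.004] 0.5
away 38.97 [ 0.4509 -0.249   0.2996] [0.19 0.02 0.17] [ 0.09  -0.029  0.04 ] 0.499
w1 [245.10739372 160.41139864] [244.95498021 160.32821174] 1352.5 1401.2445417682175
w2 [232.14933815 214.42635379] [232.01127609 214.2010762 ] 1385.0 1435.7253875787137
s [225.0201371 173.0227078] [226.84185218 165.24510854] 194.5 580.562110904255
t [213.09553696 184.97698745] [212.77534056 185.99020735] 239.0 300.3833583177766
[0.592  0.0244 0.051 ] [ 0.0159  0.003  -0.0165 -0.0027]
[0.5952 0.0283 0.0249] [ 2.1763 -0.2973 -1.1254  1.7323]
[0.592  0.0292 0.0323] [-0.1979  0.5385  0.4613 -2.1503  0.7352 -2.5501 -1.7115  2.4058]
```

View pics/j.png

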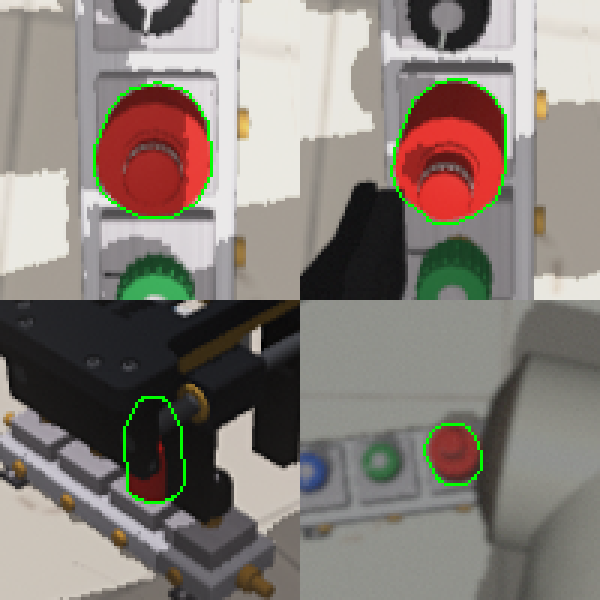

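```bash
python3 - <<'E'
from h import *
env.set_joints([87.468,22.042,0.453,0,-68.411,-14.817]); f=env.grab_frame("scene"); s=env.read_state(); print(s["clock"],s["force"])
M=np.vstack([cyl(.0215,0,.048),cyl(.01,.048,.074)]); h=hc(proj(f,M+np.array([.592,.0244,.05])))[1].reshape(-1,2)
im=cv2.resize(f['image'],None,fx=6,fy=6,interpolation=cv2.INTER_NEAREST); c=(h.mean(0)*6).astype(int)
cv2.polylines(im,[(h*6+3).astype(np.int32)],True,(0,255,0),1); cv2.imwrite("pics/k.png",im[c[1]-280:c[1]+280,c[0]-350:c[0]+350])
E
```

```text
42.15 [-0.55211536  0.41121528  0.71718736]
```

View pics/k.png

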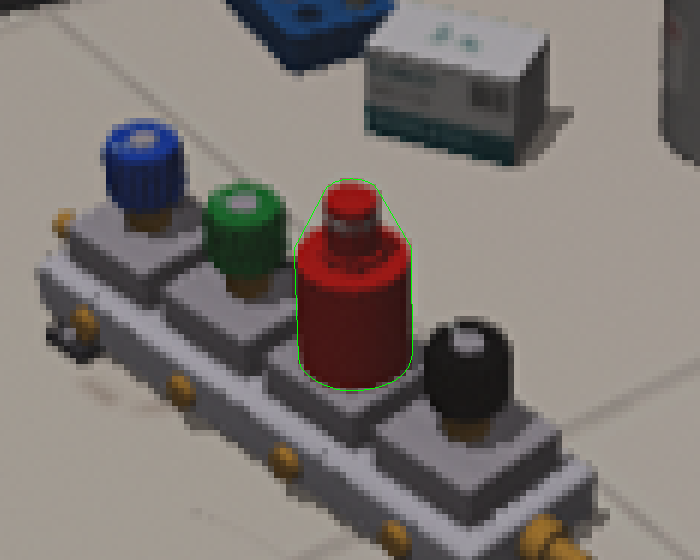

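The scene view shows the cap upright and flat on the yellow valve's block, matching its predicted outline. The other knobs look untouched.

```bash
python3 -c "
from workcell import env
env.close_job()"
```

```text
the job is handed in; nothing more can be done
```

The yellow valve is shut and the red lock-out cap sits fully down over it; I handed the job in at about 42 s of the 61 s allowed.

- **Valve:** I turned the yellow knob clockwise about 42° until it seated, then tightened it and held it at about 0.31 Nm. The highest torque I read was also about 0.31 Nm. Once I let go, the pointer stood close to the index line, at about +0.05 rad by eye.
- **Cap:** I lowered it over the knob and felt it touch at the height expected for the rim resting on the block. Two wrist views then put the rim at z = 51 mm, where 50 mm is fully down, and within 1 mm of the knob's axis. The last scene view shows it upright and level.
- **Other valves:** I saw no sign of contact with the other three valves. The fingers stayed between or above them, no unexpected force showed up, and they look unmoved.
- **Check that disagreed:** one scene and top camera fit of the placed cap gave a wrong height because the arm hid part of it. I moved the arm away and took a clear scene view, where the predicted outline drawn at full depth matches the cap.

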